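# Seat a ball bearing in a spindle housing and swing its keeper shut

### The job

Fit the ball bearing that lies on the face of the bolted-down spindle housing: push it gently across the face with the fingertips, without gripping or lifting it, until it drops into the round seat in the middle and lies flat at the bottom. Then gently push the tab of the forked steel keeper to swing it round over the seated bearing as far as it goes, so that it holds the bearing in. Leave the spanner, the wooden offcut and the tin beside the housing where they are.

Things in the scene. Friction and masses are not known exactly. Their poses are not given: they have to be found in the camera images.
- housing: Bench spindle housing, bolted down: grey square foot 160 x 160 x 13 mm with four hex bolts in its corners (tops 23 mm above the table) and on it a round boss with a flat bare metal face, 156 mm in diameter, 26 mm above the table, the bearing seat in its middle. Origin: on the table under the middle of the seat; z up, x and y along the sides of the foot, x away from the robot.
- seat (a point): Middle of the floor of the bearing seat, a round recess in the face, 44 mm in diameter and 13 mm deep with a slightly bevelled edge and a shallow round relief in its floor. A bearing tips as it crosses the edge, its leading side first; pushed on a little further, its trailing side drops too. The point is 13 mm below the face; axes as the housing's.
- bearing: Plain steel ball bearing, 42 mm outside diameter, 12 mm thick, 0.11 kg, lying flat and loose on the housing's face beside the seat; it may overhang the edge of the seat a little at the start. Origin: centre of its underside; z is its axis. Down in the seat its top lies 1 mm below the face.
- keeper (a joint): Swing angle of the keeper, rad: 0 wide open, 1.396 fully shut against a stop pin, fork over the bearing; starts between 0 and 0.3. Shuts counter-clockwise seen from above. Stiff (0.06 N m), no spring, stays where left. A steel plate 4 mm thick that swings 1 mm above the face: arm 18 mm wide, then a fork 50 mm wide centred 60 mm from the pivot, its open side leading; it clears only a fully seated bearing.
- keeper_tab (a point): Middle of the back of the keeper's upright tab (24 mm wide, 3.5 mm thick, top 21 mm above the face), 14 mm above the face: push here, square to the tab. Moves with the keeper. Its x axis points along the keeper's arm, away from the pivot; its y axis is the way the tab moves when shutting; z up. It lies 60 mm along x and 30 mm against y from the pivot.
- keeper_pivot (a point): Axis of the keeper's shoulder screw (head 17 mm in diameter, ending 10.5 mm above the face) at the height of the face, 60 mm from the middle of the seat. Two steel stop pins of 6 mm diameter stand up 8 mm beside the keeper, at 0.028, 0.011 and 0.030, 0.066 (x, y in the housing's axes).
- spanner: Open-ended spanner, 217 x 61 x 8 mm, lying on the table along the right side of the housing (its side towards -y); leave it alone. Origin: centre of its underside.
- offcut: Small pine offcut, a plain block 36 x 60 x 22 mm, lying on the table in front of the housing (its side towards -x); leave it alone. Origin: centre of its underside.
- grease_tin: Round flat tin, 70 mm in diameter, 25 mm high, on the table to the right, beyond the spanner; leave it alone. Origin: centre of its underside.

How it is judged:
By the outcome, as a careful person would: the job done as asked, in the order asked, and still so for the second after the job is handed in, with the robot touching nothing.
It also fails if it takes over 48 s, if anything falls off the work surface, if the arm or the gripper's body presses on something with over 40 N, if the wrist force passes 120 N, or if a joint passes its speed limit or range.

### The arm

A 7-joint arm with a two-finger parallel gripper is mounted at the origin on a cart in front of the work surface, level with it; the furniture and walls round the work are solid. World frame = base frame: x ahead of the robot, y to its left, z up, the work surface at z = 0. Lengths are in m, angles in rad, forces in N, time in s.
With the tool pointing down it reaches from about 0.4 to 0.9 m from the base axis. Payload 5.6 kg.
Tool frame: the origin (TCP) lies on the centre line of the jaws, within the pads' length; the fingertips stand 19 mm ahead of it and the grasp point (between the pads) is the TCP; y points along the fingers, x is the direction in which the jaws open and shut, and the axes are right-handed (so a half turn about y gives the same grasp; the last joint's range is limited). The gripper opens to 92 mm and grips with 3 to 60 N. Pads are 20 mm wide; open, the fingers measure 128 mm over their backs; the gripper's body (75 mm by 189 mm) begins 69 mm behind the grasp point.
Start: joints at [-1.3, 0.468, -0.012, 1.603, 0.006, 1.071, -0.056], TCP at [0.201, 0.618, 0.234] pointing down, gripper open.
Joint ranges: [-2.53, 2.53], [-0.31, 2.02], [-1.57, 1.55], [0.28, 2.44], [-1.29, 4.43], [0.15, 1.84], [-2.92, 2.92]. Speed limits (rad/s): [2.57, 2.57, 3.14, 3.14, 3.14, 3.14, 3.14].

### API

Orientations are given as a rotation vector (axis times angle).
In Python, from station import r, viewer, workorder, nets gives the robot as it stands.
- The arm moves only by the tool move_arm, never from a script. Its argument "increments" is text: rows parted by semicolons, each of 7 numbers parted by spaces: the finger opening in mm, from 0 to 91.9, then the shift along the tool's x, y, z in mm, then the turn, a rotation vector about the tool's x, y, z in rad. A call has 1 to 20 rows; each row is the pose to reach, as a shift and turn from the pose measured when the call began, along the tool's axes at that moment; what a row does not reach only later rows make up. A row lasts 1/8 s, in which the tool goes at most 62.5 mm and 10.7 degrees, less where a joint would pass 70% of its speed; a pose out of reach is approached as far as the arm can. A call with a gripper value outside its range is refused whole. The fingers move at their own pace and stop on an object; the grip force is fixed at half the most. Time passes only in rows, so rows that repeat a pose let the fingers close. It gives the time, the measured TCP pose, the force and the opening at its end, in the units of the state.
- r.state(): the state, without advancing time (a new reading comes with each control period).
- viewer.camera(name): name is "scene" or "top" or "wrist"; returns a dict with "image" (384x512x3 uint8, red, green, blue), "fx", "fy", "cx", "cy" (pixels), "k1" (the pictures are not rectified: a ray, as slopes to the right and down, at radius r is drawn at 1 + k1 r^2 times it, then the intrinsics apply), "world_to_cam" (4x4, takes a point from world to camera coordinates); the wrist camera has in their place "hand_eye" (4x4, takes a point from camera to tool coordinates, whose origin is the TCP and whose axes are the tool frame's). Camera axes: x right, y up, looking along -z (the intrinsics and any distortion apply to the point x, -y, -z); pixel columns grow to the right and rows downward; lengths in m; the calibration is good to about 2 mm. A picture is of the moment at which its call begins: read the wrist's pose just before it. There is no depth.
- workorder.hand_in(): hands the job in, once; it reports no verdict.
Trained networks look in the newest picture that a camera, given by its name, has taken for a name from the list of things; names that differ only in an ending like _2 or _b are one class to them, and where a whole thing is asked for, a point or a joint stands for the part that bears it (a point fixed in the world has none). Each returns a list of dicts, best first, with "score" (0 to 1); they miss things now and then, are a little off and sometimes report something else, mostly with a low value. They report only what shows in the picture. A call takes as long as a camera call.
- nets.boxes_of(camera, label): "centre" ([column, row] in pixels, amid what is visible of it).
- nets.outline_of(camera, label): "pixels" (384x512 bool, what is visible of it) and "centre" ([column, row] in pixels, amid what is visible of it).
The state is a dict: "clock": time; "joint_positions": joint angles; "joint_velocities": joint speeds; "tau": joint torques, N m; "position": TCP position; "orientation": TCP orientation; "force": force on the tool from outside, world axes, zero at the start; "ft_torque": the same for the moment, N m; "grip_width": finger opening in m.
Only numpy, scipy, OpenCV 4.12 (cv2) and the standard library are available. Lean on these libraries where they do the work, as an engineer would, in place of code of your own. Each camera call takes 0.05 s, during which the arm holds its last target. There are 200 camera calls.

## Working session

There is one attempt and no reset: what is moved stays moved. The work goes in short steps, Python scripts to look and compute and a tool call to move; the robot and the scene stay as the last step left them, time stands still between calls to the robot, and variables do not carry over. Pictures are saved under pics/ and viewed, about 8 in all and at most 12, crops included, and the job is handed in when it is done.

Besides the shell and the picture viewer there is one more tool, called after "Emit:" as a command line: name --argument value ..., lists and objects as JSON in quotes. move_arm: Moves the arm, as the interface text tells. Its arguments: {"type":"object","properties":{"increments":{"type":"string"}},"required":["increments"]}

```bash
mkdir -p pics
cat > h.py <<'E'
import numpy as np, cv2
from scipy.spatial.transform import Rotation as R
from station import r, viewer, workorder, nets
def cam(name):
    s=r.state(); c=viewer.camera(name)
    if name=="wrist":
        T=np.eye(4);T[:3,:3]=R.from_rotvec(s["orientation"]).as_matrix();T[:3,3]=s["position"]
        c["c2w"]=T@np.array(c["hand_eye"])
    else: c["c2w"]=np.linalg.inv(np.array(c["world_to_cam"]))
    return c
def ray2z(c,px,z):
    k=np.array([[c["fx"],0,c["cx"]],[0,c["fy"],c["cy"]],[0,0,1.]])
    u,v=cv2.undistortPoints(np.array([[px]],float),k,np.array([c["k1"],0,0,0.]))[0,0]
    d=c["c2w"][:3,:3]@np.array([u,-v,-1]);o=c["c2w"][:3,3]
    return o+d*(z-o[2])/d[2]
def proj(c,p):
    q=np.linalg.inv(c["c2w"])@np.append(p,1); u,v=q[0]/-q[2],-q[1]/-q[2]
    f=1+c["k1"]*(u*u+v*v); return np.array([c["cx"]+c["fx"]*u*f,c["cy"]+c["fy"]*v*f])
def save(im,n): cv2.imwrite("pics/"+n,im[:,:,::-1])
E
python3 - <<'E'
from h import *
np.set_printoptions(precision=4,suppress=True)
s=r.state();print(s["position"],s["orientation"],R.from_rotvec(s["orientation"]).as_matrix())
Z=dict(housing=.02,bearing=.038,keeper=.029,keeper_tab=.04,spanner=.004,offcut=.022,grease_tin=.025,seat=.026,keeper_pivot=.036)
ims=[]
for n in ["top","scene"]:
    c=cam(n); ims.append(c["image"]); print(n,c["c2w"][:3,3])
    for l in Z:
        for o in nets.boxes_of(n,l)[:2]: print(l,round(o["score"],2),np.round(o["centre"]),ray2z(c,o["centre"],Z[l]))
save(ims[0],"top1.png");save(ims[1],"scene1.png")
E
```

```text
[0.2005 0.6177 0.2327] [-1.3426 -0.974   0.9763] [[ 0.3087 -0.0004 -0.9512]
 [ 0.9512 -0.0017  0.3087]
 [-0.0017 -1.     -0.0001]]
top [ 0.3592 -0.226   0.8806]
housing 0.73 [262. 197.] [ 0.549  -0.2168  0.02  ]
bearing 0.54 [266. 216.] [ 0.4998 -0.2325  0.038 ]
keeper 0.62 [238. 180.] [ 0.58   -0.1517  0.029 ]
keeper 0.31 [319. 220.] [ 0.5094 -0.3571  0.029 ]
keeper_tab 0.54 [241. 183.] [ 0.5706 -0.1609  0.04  ]
spanner 0.7 [317. 218.] [ 0.5179 -0.3544  0.004 ]
spanner 0.42 [352. 228.] [ 0.5051 -0.4435  0.004 ]
offcut 0.95 [265. 269.] [ 0.3808 -0.2454  0.022 ]
offcut 0.37 [236. 183.] [ 0.5734 -0.1489  0.022 ]
grease_tin 0.56 [348. 230.] [ 0.496  -0.4286  0.025 ]
seat 0.67 [262. 196.] [ 0.5494 -0.2166  0.026 ]
keeper_pivot 0.92 [261. 199.] [ 0.5409 -0.2137  0.036 ]
scene [0.138  0.1739 0.7222]
housing 0.67 [241. 214.] [ 0.5387 -0.1983  0.02  ]
bearing 0.6 [267. 211.] [ 0.4965 -0.2285  0.038 ]
keeper 0.92 [216. 213.] [ 0.5673 -0.1616  0.029 ]
keeper 0.43 [242. 212.] [ 0.5342 -0.1984  0.029 ]
keeper_tab 0.61 [216. 215.] [ 0.5578 -0.1516  0.04  ]
spanner 0.91 [307. 183.] [ 0.5065 -0.3623  0.004 ]
offcut 0.58 [324. 250.] [ 0.3689 -0.2448  0.022 ]
grease_tin 0.84 [329. 166.] [ 0.4949 -0.4158  0.025 ]
seat 0.79 [242. 211.] [ 0.5375 -0.2013  0.026 ]
keeper_pivot 0.94 [244. 215.] [ 0.5213 -0.1918  0.036 ]
```

```bash
python3 -c "
import cv2
i=cv2.imread('pics/top1.png')[130:290,190:380];cv2.imwrite('pics/top1c.png',cv2.resize(i,None,fx=4,fy=3.7,interpolation=2) if 0 else cv2.resize(i,None,fx=3.7,fy=3.7,interpolation=2))"
```

```text
(no output)
```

View pics/top1c.png

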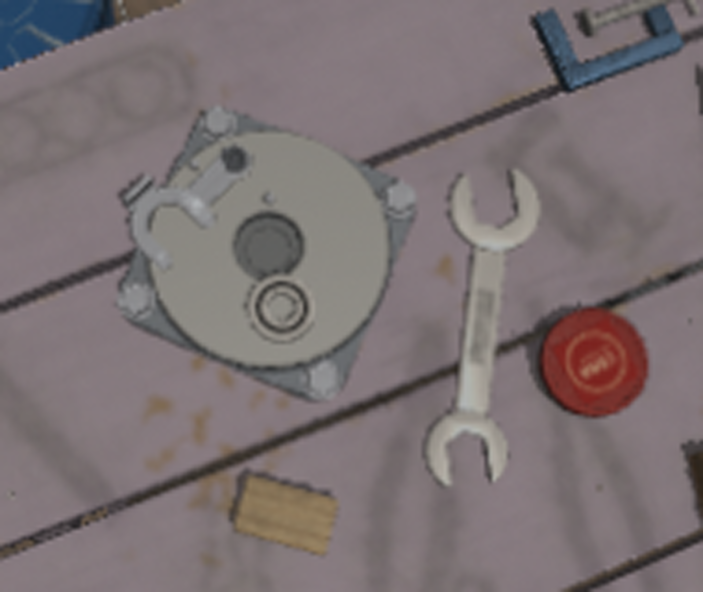

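Run:
```python
from h import *
np.set_printoptions(precision=4,suppress=True)
c=cam("wrist");print(np.array(c["hand_eye"]),c["fx"],c["k1"],c["c2w"])
c=cam("top");f=lambda a,b,z:ray2z(c,(190+a/3.7,130+b/3.7),z)
print(s:=f(268,245,.026),b:=f(282,305,.038),p:=f(235,158,.0365),t:=f(137,186,.047))
```

```text
[[ 1.     -0.0006  0.0009 -0.    ]
 [ 0.001   0.283  -0.9591 -0.1493]
 [ 0.0003  0.9591  0.283   0.0799]
 [ 0.      0.      0.      1.    ]] 311.4975904017113 -0.017335562044456947 [[ 0.3085 -0.9124 -0.2689  0.1247]
 [ 0.9512  0.2956  0.0882  0.6429]
 [-0.001  -0.283   0.9591  0.3829]
 [ 0.      0.      0.      1.    ]]
[ 0.5494 -0.2165  0.026 ] [ 0.5093 -0.2306  0.038 ] [ 0.6016 -0.1876  0.0365] [ 0.5715 -0.1285  0.047 ]
```

Emit:
move_arm --increments "20 -160 0 -130 0 -0.15 0; 20 -240 0 -200 0 -0.3 0; 20 -290 20 -240 0 -0.45 0; 20 -340 20 -280 0 -0.65 0; 20 -390 30 -320 0 -0.65 0; 20 -430 40 -355 0 -0.65 0; 20 -480 40 -395 0 -0.65 0; 20 -520 50 -430 0 -0.65 0; 20 -570 50 -470 0 -0.65 0; 20 -610 60 -503 0 -0.65 0; 20 -650 60 -536 0 -0.65 0; 20 -695 60 -573 0 -0.65 0; 20 -695 60 -573 0 -0.65 0; 20 -695 60 -573 0 -0.65 0; 20 -695 60 -573 0 -0.65 0; 20 -695 60 -573 0 -0.65 0; 20 -695 60 -573 0 -0.65 0; 20 -695 60 -573 0 -0.65 0"

```text
clock: 3.35
position: [0.5311, -0.2181, 0.1737]
orientation: [-1.029, -1.454, 1.453]
force: [-0.3, -0.5, 0.5]
grip_width: 0.0201
```

Run:
```python
from h import *
np.set_printoptions(precision=4,suppress=True)
s=r.state();print(s["clock"],s["position"],R.from_rotvec(s["orientation"]).as_matrix(),s["force"],s["joint_positions"])
c=cam("wrist")
Z=dict(housing=.02,bearing=.038,keeper=.029,keeper_tab=.04,seat=.026,keeper_pivot=.036)
for l in Z:
    for o in nets.boxes_of("wrist",l)[:2]: print(l,round(o["score"],2),np.round(o["centre"]),ray2z(c,o["centre"],Z[l]))
save(cv2.resize(c["image"],None,fx=1.5,fy=1.5),"w1.png")
```

```text
3.35 [ 0.5311 -0.2181  0.1737] [[-0.3318  0.0001 -0.9434]
 [ 0.9434  0.0009 -0.3318]
 [ 0.0008 -1.     -0.0004]] [-0.3429 -0.5128  0.5294] [ 0.0374  0.4204  0.3742  1.8663 -0.1942  0.8905  2.4137]
housing 0.75 [255. 186.] [ 0.5356 -0.2196  0.02  ]
bearing 0.76 [251. 164.] [ 0.5123 -0.2312  0.038 ]
keeper 0.78 [319. 242.] [ 0.5683 -0.1377  0.029 ]
keeper_tab 0.82 [320. 238.] [ 0.56   -0.1418  0.04  ]
seat 0.94 [256. 189.] [ 0.5369 -0.218   0.026 ]
keeper_pivot 0.57 [257. 188.] [ 0.5325 -0.2179  0.036 ]
```

View pics/w1.png

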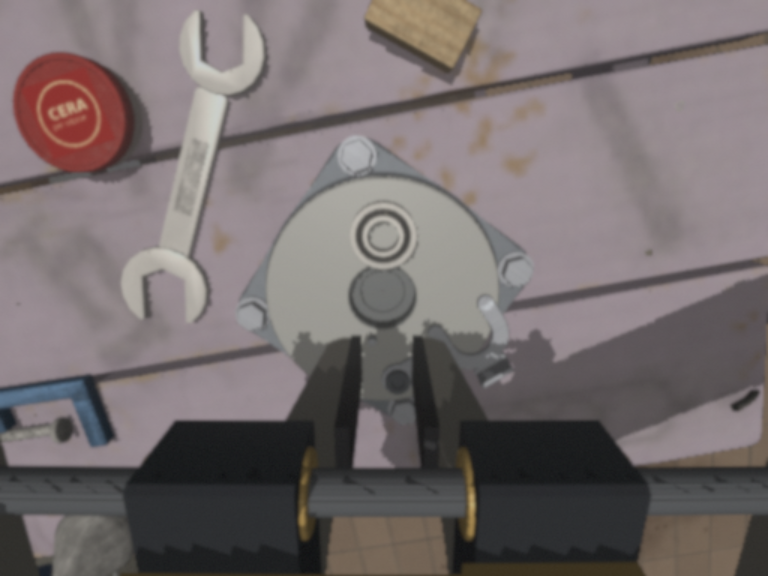

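Run:
```python
from h import *
np.set_printoptions(precision=4,suppress=True)
c=cam("wrist");f=lambda a,b,z:ray2z(c,(a/1.5,b/1.5),z)
S=f(382,296,.026);B=f(383.5,235,.038);P=f(398,382,.0365);print(S,B,P,f(495,370,.047))
for a in [S,B,P]: print(np.linalg.norm((a-S)[:2]))
M=R.from_rotvec(r.state()["orientation"]).as_matrix();o=r.state()["position"]
for a in [S,B]: print(M.T@(a-o)*1000)
print(np.degrees(np.arctan2(*(S-B)[1::-1])))
```

```text
[ 0.5457 -0.2177  0.026 ] [ 0.5045 -0.2309  0.038 ] [ 0.5969 -0.1883  0.0365] [ 0.5627 -0.1337  0.047 ]
0.0
0.043252605580411115
0.05910434817077773
[ -3.0793 147.688  -14.2823]
[ -1.9516 135.681   28.9537]
17.784059250806834
```

Emit:
move_arm --increments "20 -2.5 0 40 0 0 0; 20 -2.5 20 80 0 0 0; 20 -2.5 60 80 0 0 0; 20 -2.5 90 80 0 0 0; 20 -2.5 110 80 0 0 0; 20 -2.5 124 80 0 0 0; 20 -2.5 124 80 0 0 0; 20 -2.5 124 76 0 0 0; 20 -2.5 124 72 0 0 0; 20 -2.5 124 68 0 0 0; 20 -2.5 124 66 0 0 0; 20 -2.5 124 66 0 0 0"

```text
clock: 5.25
position: [0.4699, -0.2435, 0.0498]
orientation: [-1.031, -1.453, 1.453]
force: [0.8, 0.4, 0.6]
grip_width: 0.0202
```

Run:
```python
from h import *
np.set_printoptions(precision=4,suppress=True)
c=cam("wrist")
save(cv2.resize(c["image"],None,fx=1.5,fy=1.5),"w2.png")
c=cam("scene");print(proj(c,(.5465,-.2175,.026)));save(cv2.resize(c["image"][150:270,170:330],None,fx=4.5,fy=4.5,interpolation=2),"s2.png")
```

```text
[244.8118 203.933 ]
```

View pics/w2.png

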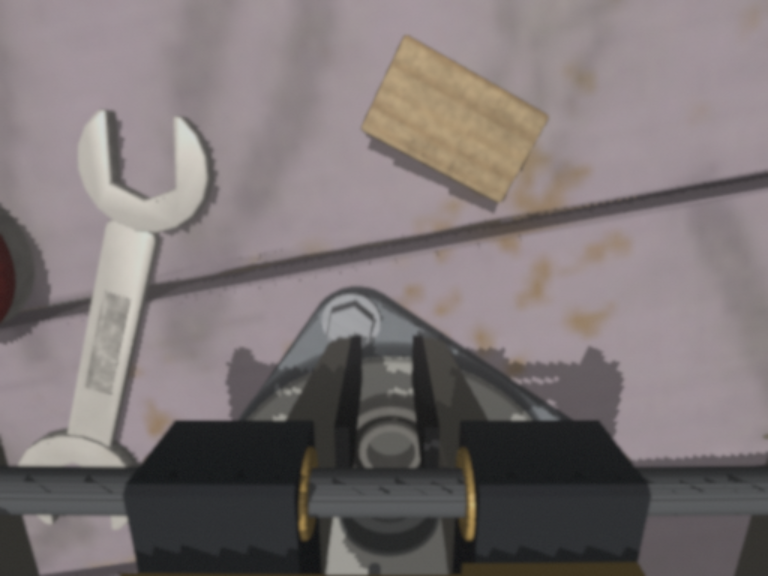

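View pics/s2.png

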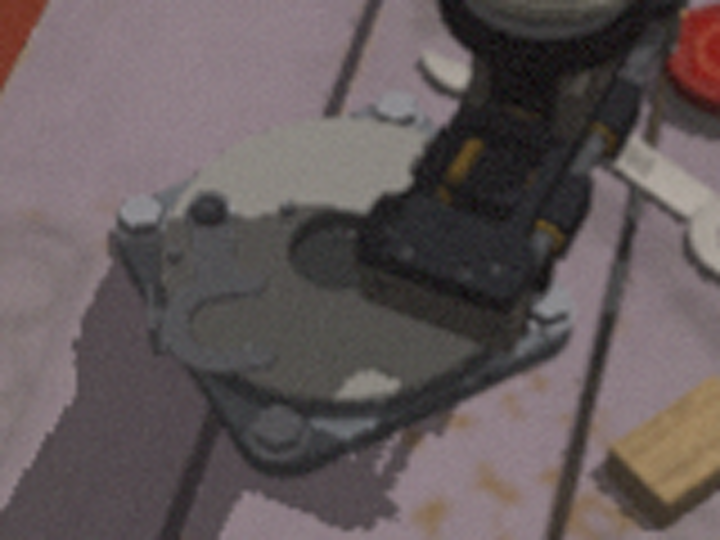

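Emit:
move_arm --increments "20 0 1 -3 0 0 0; 20 0 1 -6 0 0 0; 20 0 1 -8 0 0 0; 20 0 1 -10 0 0 0; 20 0 1 -12 0 0 0; 20 0 1 -15 0 0 0; 20 0 1 -18 0 0 0; 20 0 1 -21 0 0 0; 20 0 1 -24 0 0 0; 20 0 1 -27 0 0 0; 20 0 1 -30 0 0 0; 20 0 1 -32.5 0 0 0; 20 0 1 -35 0 0 0; 20 0 1 -37.5 0 0 0; 20 0 1 -40 0 0 0; 20 0 1 -42 0 0 0; 20 0 1 -44 0 0 0; 20 0 1 -46 0 0 0; 20 0 1 -47 0 0 0; 20 0 1 -47 0 0 0"

```text
clock: 7.85
position: [0.5144, -0.228, 0.0487]
orientation: [-1.031, -1.453, 1.452]
force: [0.6, 0.2, -0.1]
grip_width: 0.0202
```

Run:
```python
from h import *
np.set_printoptions(precision=4,suppress=True)
c=cam("wrist");a=cv2.resize(c["image"][180:384,130:390],None,fx=1.5,fy=1.5)
c=cam("scene");b=cv2.resize(c["image"][175:245,180:290],None,fx=3.6,fy=3.6,interpolation=2)
h=max(a.shape[0],b.shape[0]);p=lambda i:cv2.copyMakeBorder(i,0,h-i.shape[0],0,0,0)
save(np.hstack([p(a),p(b)]),"m3.png")
```

```text
(no output)
```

View pics/m3.png

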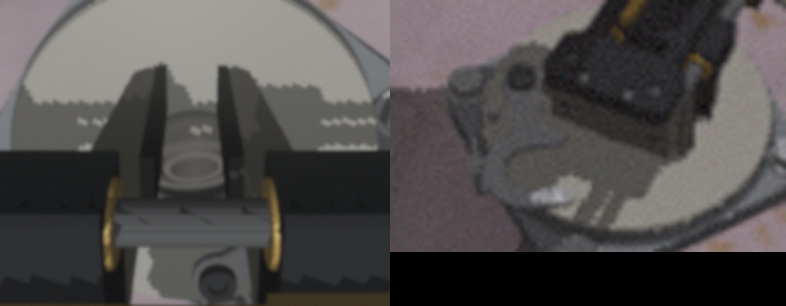

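Emit:
move_arm --increments "20 0 0 -1 0 0 0; 20 0 0 -2 0 0 0; 20 0 0 -3 0 0 0; 20 0 0 -4 0 0 0; 20 0 0 -5 0 0 0; 20 0 0 -6 0 0 0; 20 0 0 -6 0 0 0"

```text
clock: 8.82
position: [0.52, -0.2259, 0.0487]
orientation: [-1.031, -1.453, 1.452]
force: [-1.0, -0.6, -0.5]
grip_width: 0.0201
```

Run:
```python
from h import *
c=cam("wrist");a=cv2.resize(c["image"][200:384,170:350],None,fx=3.2,fy=3.2,interpolation=2)
save(a,"m4.png")
```

```text
(no output)
```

View pics/m4.png

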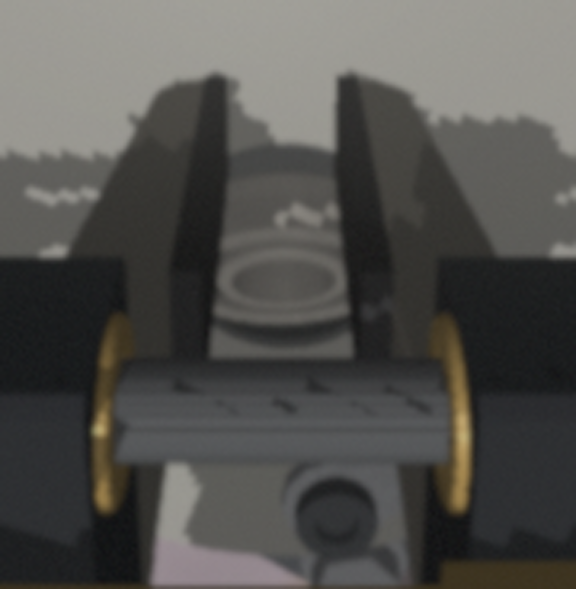

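Emit:
move_arm --increments "20 0 0 -1 0 0 0; 20 0 0 -2 0 0 0; 20 0 0 -3 0 0 0; 20 0 0 -4 0 0 0; 20 0 0 -4 0 0 0"

```text
clock: 9.5
position: [0.5226, -0.2247, 0.0483]
orientation: [-1.029, -1.452, 1.452]
force: [-5.0, -0.4, 0.1]
grip_width: 0.0196
```

Run:
```python
from h import *
c=cam("wrist");a=cv2.resize(c["image"][200:384,170:350],None,fx=3.2,fy=3.2,interpolation=2)
save(a,"m5.png")
```

```text
(no output)
```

View pics/m5.png

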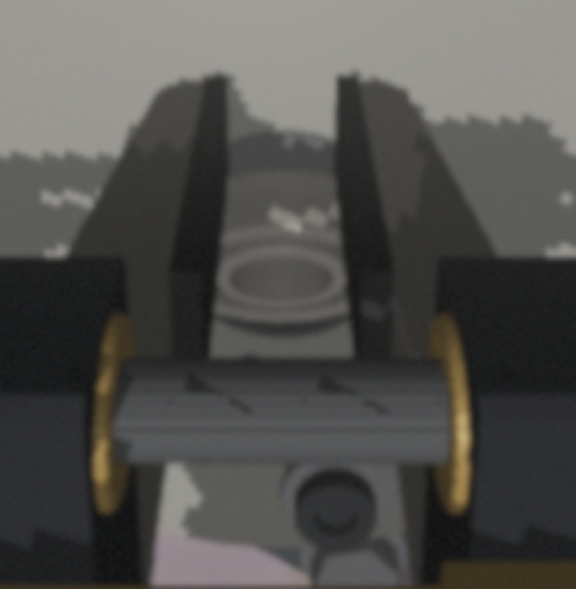

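Run:
```python
from h import *
def ov(c,x0,y0,x1,y1,f):
    im=cv2.resize(c["image"][y0:y1,x0:x1],None,fx=f,fy=f,interpolation=2).copy()
    for t in np.arange(0,6.28,.05):
        for rad,z,col in [(.022,.026,(255,0,0)),(.021,.025,(0,255,0))]:
            q=(proj(c,(.5465+rad*np.cos(t),-.2177+rad*np.sin(t),z))-(x0,y0)+.5)*f
            cv2.circle(im,tuple(int(v) for v in q),0,col,-1)
    return im
a=ov(cam("wrist"),190,215,330,345,3)
b=ov(cam("scene"),200,165,290,245,3.8)
h=max(a.shape[0],b.shape[0]);p=lambda i:cv2.copyMakeBorder(i,0,h-i.shape[0],0,0,0)
save(np.hstack([p(a),p(b)]),"m6.png")
```

```text
(no output)
```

View pics/m6.png

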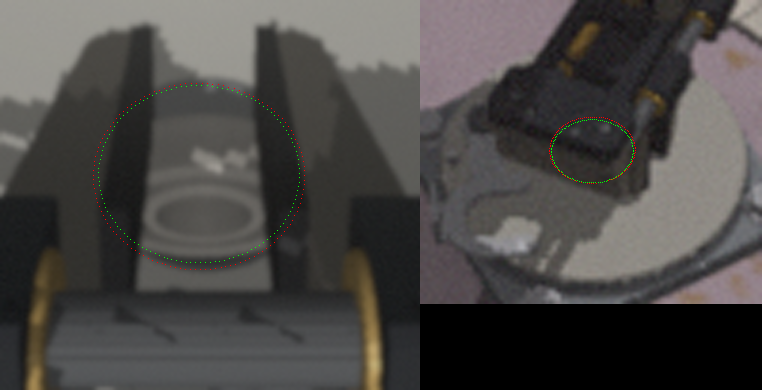

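Emit:
move_arm --increments "20 0 0 1 0 0 0; 20 0 0 3 0 0 0; 20 0 0 6 0 0 0; 20 0 0 10 0 0 0; 20 0 0 16 0 0 0; 20 0 0 24 0 0 0; 20 0 0 24 0 0 0"

```text
clock: 10.52
position: [0.4991, -0.2331, 0.0484]
orientation: [-1.03, -1.451, 1.452]
force: [0.5, -0.2, 0.4]
grip_width: 0.0199
```

```bash
cat > ov.py <<'E'
from h import *
import sys
def ov(c,x0,y0,x1,y1,f):
    im=cv2.resize(c["image"][y0:y1,x0:x1],None,fx=f,fy=f,interpolation=2).copy()
    for t in np.arange(0,6.28,.05):
        for rad,z,col in [(.022,.026,(255,0,0)),(.021,.025,(0,255,0))]:
            q=(proj(c,(.5465+rad*np.cos(t),-.2177+rad*np.sin(t),z))-(x0,y0)+.5)*f
            cv2.circle(im,tuple(int(v) for v in q),0,col,-1)
    return im
E
python3 - <<'E'
from ov import *
a=ov(cam("wrist"),180,200,340,370,2.5)
b=ov(cam("scene"),200,165,290,245,3.8)
h=max(a.shape[0],b.shape[0]);p=lambda i:cv2.copyMakeBorder(i,0,h-i.shape[0],0,0,0)
save(np.hstack([p(a),p(b)]),"m7.png")
E
```

```text
(no output)
```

View pics/m7.png

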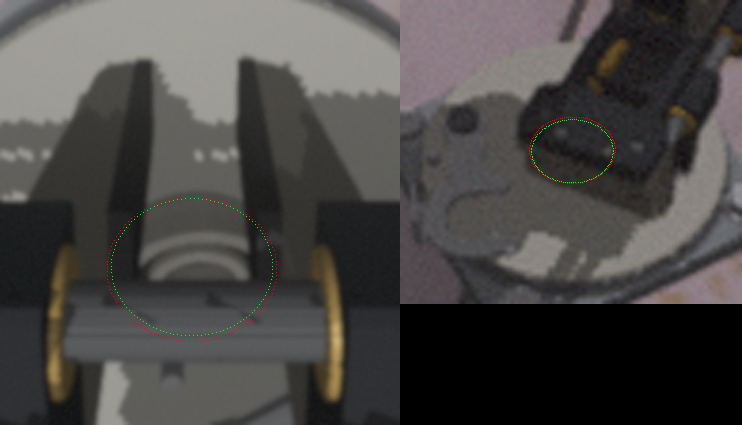

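Emit:
move_arm --increments "20 0 1.2 0 0 0 0; 20 0 2.4 0 0 0 0; 20 0 2.4 -6 0 0 0; 20 0 2.4 -11 0 0 0; 20 0 2.4 -15 0 0 0; 20 0 2.4 -18 0 0 0; 20 0 2.4 -20 0 0 0; 20 0 2.4 -22 0 0 0; 20 0 2.4 -23 0 0 0; 20 0 2.4 -24 0 0 0; 20 0 2.4 -25 0 0 0; 20 0 2.4 -26 0 0 0; 20 0 2.4 -26 0 0 0"

```text
clock: 12.25
position: [0.5246, -0.2241, 0.046]
orientation: [-1.03, -1.452, 1.452]
force: [0.9, 0.3, -0.3]
grip_width: 0.02
```

Run:
```python
from ov import *
save(ov(cam("wrist"),180,200,340,370,2.5),"m8.png")
c=viewer.camera("wrist")["image"][180:384,170:350]; np.save("m8.npy",c)
```

Emit:
move_arm --increments "20 0 -6 0 0 0 0; 20 0 -25 2 0 0 0; 20 0 -60 0 0 0 0; 20 0 -100 -5 0 0 0; 20 0 -128 -5 0 0 0; 20 0 -128 -5 0 0 0; 20 0 -128 -5 0 0 0"

```text
clock: 13.22
position: [0.5289, -0.2223, 0.1739]
orientation: [-1.029, -1.452, 1.452]
force: [0.6, 0.6, -0.9]
grip_width: 0.0201
```

Run:
```python
from ov import *
np.set_printoptions(precision=4,suppress=True)
print(r.state()["position"],r.state()["joint_positions"])
c=cam("wrist")
for l,z in dict(bearing=.025,seat=.026,keeper=.029,keeper_tab=.047,keeper_pivot=.036).items():
    for o in nets.boxes_of("wrist",l)[:1]: print(l,round(o["score"],2),np.round(o["centre"]),ray2z(c,o["centre"],z))
save(ov(c,150,90,390,290,3),"m9.png")
```

```text
[ 0.5289 -0.2223  0.1739] [ 0.0284  0.4224  0.3962  1.867  -0.2048  0.8936  2.4293]
bearing 0.8 [253. 208.] [ 0.5543 -0.2184  0.025 ]
seat 0.86 [256. 178.] [ 0.5237 -0.2253  0.026 ]
keeper 0.59 [324. 244.] [ 0.5663 -0.1363  0.029 ]
keeper_pivot 0.59 [261. 183.] [ 0.5249 -0.2207  0.036 ]
```

View pics/m9.png

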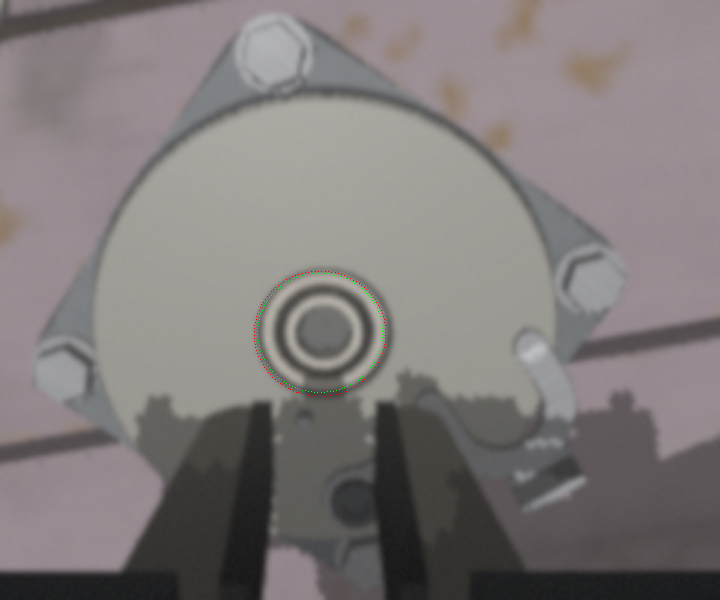

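```bash
cat > plan.py <<'E'
from h import *
np.set_printoptions(precision=4,suppress=True)
c=cam("wrist");f=lambda a,b,z:ray2z(c,(150+a/3,90+b/3),z)
S=f(322,332,.025);P=f(355,498,.0365);T=f(555,493,.047);print(S,P,T,np.linalg.norm((P-S)[:2]),np.linalg.norm((T-P)[:2]))
A,Bq=f(525,508,.047),f(583,478,.047);print("tab ends",A,Bq,np.linalg.norm(A-Bq))
print("arm dir by edge",np.degrees(np.arctan2(*(A-Bq)[1::-1])))
d=(S-P)[:2];shut=np.arctan2(d[1],d[0]);v=(T-P)[:2]
cur=np.arctan2(v[1],v[0])+np.arctan2(30,60);print("shut",np.degrees(shut),"now",np.degrees(cur),"to go",(shut-cur)%(2*np.pi))
st=r.state();M=R.from_rotvec(st["orientation"]).as_matrix();head=np.arctan2(-M[1,2],-M[0,2])
for phi in np.linspace(cur,shut%(2*np.pi),8):
    a=np.array([np.cos(phi),np.sin(phi)]);n=np.array([-a[1],a[0]])
    tab=P[:2]+.06*a-.03*n; tcp=tab-.010*n
    yaw=(phi+np.pi/2-head+np.pi)%(2*np.pi)-np.pi
    print("phi",np.degrees(phi).round(1),"tab",tab,"tcp",tcp,"n",n,"yaw",yaw.round(3))
E
python3 plan.py
```

```text
[ 0.5456 -0.2169  0.025 ] [ 0.5944 -0.188   0.0365] [ 0.5661 -0.129   0.047 ] 0.056748027500420434 0.06550756416900255
tab ends [ 0.5743 -0.1362  0.047 ] [ 0.5581 -0.1225  0.047 ] 0.021256306760577708
arm dir by edge -40.04051054698334
shut -149.35385057873287 now 142.22133659817484 to go 1.1942382738237969
phi 142.2 tab [ 0.5654 -0.1276] tcp [ 0.5715 -0.1196] n [-0.6126 -0.7904] yaw -2.566
phi 152.0 tab [ 0.5555 -0.1334] tcp [ 0.5602 -0.1245] n [-0.4695 -0.8829] yaw -2.395
phi 161.8 tab [ 0.5468 -0.1408] tcp [ 0.5499 -0.1313] n [-0.3128 -0.9498] yaw -2.225
phi 171.5 tab [ 0.5395 -0.1495] tcp [ 0.5409 -0.1396] n [-0.147  -0.9891] yaw -2.054
phi 181.3 tab [ 0.5337 -0.1594] tcp [ 0.5335 -0.1494] n [ 0.0231 -0.9997] yaw -1.884
phi 191.1 tab [ 0.5298 -0.1701] tcp [ 0.5278 -0.1603] n [ 0.1925 -0.9813] yaw -1.713
phi 200.9 tab [ 0.5277 -0.1814] tcp [ 0.5241 -0.172 ] n [ 0.3563 -0.9344] yaw -1.542
phi 210.6 tab [ 0.5275 -0.1928] tcp [ 0.5224 -0.1842] n [ 0.5097 -0.8603] yaw -1.372
```

Emit:
move_arm --increments "0 10 0 -10 0 0.18 0; 0 20 0 -20 0 0.36 0; 0 30 0 -30 0 0.54 0; 0 40 0 -40 0 0.72 0; 0 50 0 -50 0 0.9 0; 0 60 0 -60 0 1.08 0; 0 70 0 -70 0 1.26 0; 0 80 0 -80 0 1.44 0; 0 93.5 0 -95 0 1.62 0; 0 93.5 0 -95 0 1.8 0; 0 93.5 0 -95 0 1.98 0; 0 93.5 0 -95 0 2.16 0; 0 93.5 0 -95 0 2.34 0; 0 93.5 0 -95 0 2.55 0; 0 93.5 0 -95 0 2.55 0; 0 93.5 0 -95 0 2.55 0; 0 93.5 0 -95 0 2.55 0"

```text
clock: 15.7
position: [0.5879, -0.103, 0.1733]
orientation: [-1.512, 0.504, -0.5]
force: [-0.6, -0.8, 0.5]
grip_width: 0.0006
```

```bash
cat > plan2.py <<'E'
from h import *
np.set_printoptions(precision=4,suppress=True)
st=r.state();M=R.from_rotvec(st["orientation"]).as_matrix();head=np.arctan2(-M[1,2],-M[0,2])
print(st["position"],np.degrees(head),st["joint_positions"])
P=np.array([.597,-.187])
def row(phi,back,z):
    a=np.array([np.cos(phi),np.sin(phi)]);n=np.array([-a[1],a[0]])
    t=np.append(P+.06*a-(.03+.010+back)*n,z); d=M.T@(t-st["position"])*1000
    yaw=(phi+np.pi/2-head+np.pi)%(2*np.pi)-np.pi
    return d.round(1),round(-yaw,3)
if __name__=="__main__":
    print(row(np.radians(141),.02,.054),row(np.radians(141),.004,.054))
    c=cam("wrist"); p=proj(c,(.567,-.128,.047));print(p);save(c["image"],"w10.png")
E
python3 plan2.py
```

```text
[ 0.5879 -0.103   0.1733] -126.76586185243964 [-0.5832  0.62    0.9807  1.834  -0.6018  1.0219  0.0029]
(array([  0.3, 119.3,   0.5]), np.float64(0.039)) (array([ -0.4, 119.3, -15.5]), np.float64(0.039))
[255.6542 222.0451]
```

Emit:
move_arm --increments "0 0 40 0.5 0 0.04 0; 0 0 80 0.5 0 0.04 0; 0 0 105 0.5 0 0.04 0; 0 0 119 0.5 0 0.04 0; 0 0 119 0.5 0 0.04 0; 0 0 119 -5 0 0.04 0; 0 0 119 -10 0 0.04 0; 0 0 119 -15 0 0.04 0; 0 0 119 -15 0 0.04 0"

```text
clock: 16.88
position: [0.5785, -0.1154, 0.0548]
orientation: [-1.503, 0.536, -0.533]
force: [-0.2, -0.5, -1.3]
grip_width: 0.0008
```

Run:
```python
from plan2 import *
for p in [141,146,151,156,161,166,171,176,181,186,191,196,201,206,211,215]: print(p,*row(np.radians(p),0,.054))
```

```text
[ 0.5785 -0.1154  0.0548] -129.1399128521269 [-0.4668  0.7642  0.8398  1.9063 -0.7708  0.8334  0.1077]
141 [-0.6  0.8 -4. ] -0.002
146 [-3.8  0.8 -9.4] -0.09
151 [ -6.6   0.8 -15. ] -0.177
156 [ -8.8   0.8 -20.9] -0.264
161 [-10.6   0.8 -26.9] -0.352
166 [-11.8   0.8 -33.1] -0.439
171 [-12.4   0.8 -39.4] -0.526
176 [-12.6   0.8 -45.7] -0.613
181 [-12.1   0.8 -51.9] -0.701
186 [-11.1   0.8 -58.2] -0.788
191 [ -9.6   0.8 -64.3] -0.875
196 [ -7.6   0.8 -70.2] -0.962
201 [ -5.    0.8 -76. ] -1.05
206 [ -2.    0.8 -81.5] -1.137
211 [  1.5   0.8 -86.7] -1.224
215 [  4.7   0.8 -90.6] -1.294
```

Emit:
move_arm --increments "0 -0.6 0.5 -4 0 0 0; 0 -2.2 0.5 -6.7 0 -0.045 0; 0 -3.8 0.5 -9.4 0 -0.09 0; 0 -5.2 0.5 -12.2 0 -0.133 0; 0 -6.6 0.5 -15 0 -0.177 0; 0 -7.7 0.5 -18 0 -0.22 0; 0 -8.8 0.5 -20.9 0 -0.264 0; 0 -9.7 0.5 -23.9 0 -0.308 0; 0 -10.6 0.5 -26.9 0 -0.352 0; 0 -11.2 0.5 -30 0 -0.395 0; 0 -11.8 0.5 -33.1 0 -0.439 0; 0 -12.1 0.5 -36.2 0 -0.482 0; 0 -12.4 0.5 -39.4 0 -0.526 0; 0 -12.5 0.5 -42.5 0 -0.57 0; 0 -12.6 0.5 -45.7 0 -0.613 0; 0 -12.4 0.5 -48.8 0 -0.657 0; 0 -12.1 0.5 -51.9 0 -0.701 0"

```text
clock: 19.0
position: [0.5365, -0.1478, 0.0544]
orientation: [-1.569, -0.014, 0.017]
force: [-0.4, 1.2, -0.5]
grip_width: 0.0003
```

Run:
```python
from plan2 import *
for p in [181,186,191,196,201,206,209,212,215]: print(p,*row(np.radians(p),0,.054))
print(st["force"],st["ft_torque"])
c=cam("scene");b=cv2.resize(c["image"][165:245,190:300],None,fx=3.5,fy=3.5,interpolation=2)
c=cam("wrist");a=cv2.resize(c["image"],None,fx=.8,fy=.8)
h=max(a.shape[0],b.shape[0]);p=lambda i:cv2.copyMakeBorder(i,0,h-i.shape[0],0,0,0)
save(np.hstack([p(a),p(b)]),"m11.png")
```

```text
[ 0.5365 -0.1478  0.0544] -88.8748998921676 [-0.3046  0.6531  0.6738  1.9827 -0.6143  0.7201  0.7685]
181 [-0.2  0.4 -0.2] 0.002
186 [-3.4  0.4 -5.6] -0.085
191 [ -6.2   0.4 -11.2] -0.172
196 [ -8.5   0.4 -17.1] -0.26
201 [-10.3   0.4 -23.1] -0.347
206 [-11.5   0.4 -29.3] -0.434
209 [-12.    0.4 -33.1] -0.487
212 [-12.3   0.4 -36.8] -0.539
215 [-12.4   0.3 -40.6] -0.591
[-0.4355  1.1868 -0.4961] [ 0.1293 -0.0803  0.0274]
```

View pics/m11.png

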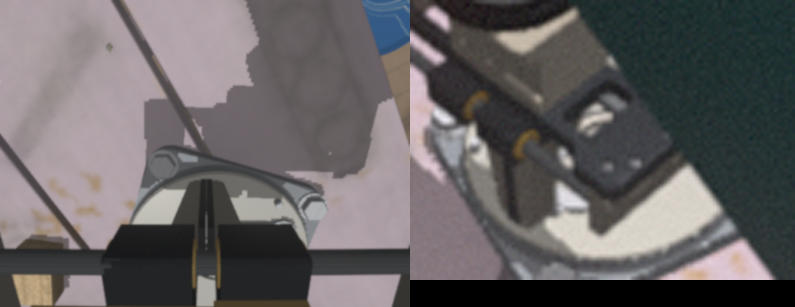

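Emit:
move_arm --increments "0 -1.8 0.4 -2.9 0 -0.042 0; 0 -3.4 0.4 -5.6 0 -0.085 0; 0 -4.8 0.4 -8.4 0 -0.13 0; 0 -6.2 0.4 -11.2 0 -0.172 0; 0 -7.4 0.4 -14.2 0 -0.216 0; 0 -8.5 0.4 -17.1 0 -0.26 0; 0 -9.4 0.4 -20.1 0 -0.303 0; 0 -10.3 0.4 -23.1 0 -0.347 0; 0 -10.9 0.4 -26.2 0 -0.39 0; 0 -11.3 0.4 -28 0 -0.416 0; 0 -11.5 0.4 -29.3 0 -0.434 0; 0 -11.5 0.4 -29.3 0 -0.434 0"

```text
clock: 20.6
position: [0.5252, -0.1778, 0.054]
orientation: [-1.54, -0.353, 0.355]
force: [-1.3, -0.3, -0.2]
grip_width: 0.0002
```

Run:
```python
from plan2 import *
for p in [207,208,209,210,211,212,213,214,216]: print(p,*row(np.radians(p),0,.054))
```

```text
[ 0.5252 -0.1778  0.054 ] -64.14710398211709 [-0.1685  0.619   0.5632  1.9827 -0.5128  0.6853  1.1695]
207 [-0.1 -0.  -0.8] -0.02
208 [-0.8 -0.  -1.9] -0.037
209 [-1.5 -0.  -3. ] -0.055
210 [-2.1 -0.  -4.1] -0.072
211 [-2.7 -0.  -5.2] -0.09
212 [-3.3 -0.  -6.3] -0.107
213 [-3.9 -0.  -7.4] -0.125
214 [-4.4 -0.  -8.5] -0.142
216 [ -5.5  -0.  -10.8] -0.177
```

Emit:
move_arm --increments "0 -0.1 0 -0.8 0 -0.02 0; 0 -0.8 0 -1.9 0 -0.037 0; 0 -1.5 0 -3 0 -0.055 0; 0 -2.1 0 -4.1 0 -0.072 0; 0 -2.4 0 -4.7 0 -0.081 0; 0 -2.4 0 -4.7 0 -0.081 0"

```text
clock: 21.35
position: [0.5247, -0.1825, 0.0538]
orientation: [-1.527, -0.416, 0.419]
force: [-2.1, 4.0, 1.4]
grip_width: 0.0002
```

Emit:
move_arm --increments "0 -0.3 0 -1 0 -0.01 0; 0 -0.6 0 -2 0 -0.02 0; 0 -0.6 0 -2.5 0 -0.02 0; 0 -0.6 0 -2.5 0 -0.02 0"

```text
clock: 21.85
position: [0.5246, -0.1827, 0.0537]
orientation: [-1.52, -0.431, 0.436]
force: [-4.6, 7.2, 7.0]
grip_width: 0.0004
```

Emit:
move_arm --increments "0 0 0 3 0 0 0; 0 0 0 8 0 0 0; 0 0 -2 15 0 0 0; 0 0 -20 20 0 0 0; 0 0 -70 22 0 0 0; 0 0 -120 40 0 0 0; 0 0 -150 60 0 0 0; 0 0 -150 60 0 0 0; 0 0 -150 60 0 0 0"

```text
clock: 22.98
position: [0.4937, -0.1327, 0.2042]
orientation: [-1.519, -0.432, 0.436]
force: [0.5, 0.2, 0.2]
grip_width: 0.0005
```

Run:
```python
from ov import *
np.set_printoptions(precision=4,suppress=True)
c=cam("top");b=cv2.resize(c["image"][150:225,225:310],None,fx=4,fy=4,interpolation=2)
for l,z in dict(spanner=.004,offcut=.022,grease_tin=.025).items():
    for o in nets.boxes_of("top",l)[:1]: print(l,round(o["score"],2),ray2z(c,o["centre"],z))
c=cam("wrist");q=proj(c,(.5465,-.2177,.026));print(q,r.state()["position"],r.state()["force"])
x,y=np.clip(q,[90,80],[420,300]).astype(int);a=cv2.resize(c["image"][y-80:y+80,x-85:x+85],None,fx=2.6,fy=2.6,interpolation=2)
h=max(a.shape[0],b.shape[0]);p=lambda i:cv2.copyMakeBorder(i,0,h-i.shape[0],0,0,0)
save(np.hstack([p(a),p(b)]),"m12.png")
```

```text
spanner 0.67 [ 0.5164 -0.3632  0.004 ]
offcut 0.87 [ 0.3769 -0.2441  0.022 ]
grease_tin 0.8 [ 0.5033 -0.4333  0.025 ]
[258.8132 260.5244] [ 0.4934 -0.1332  0.2033] [-0.3052  0.262   0.266 ]
```

View pics/m12.png

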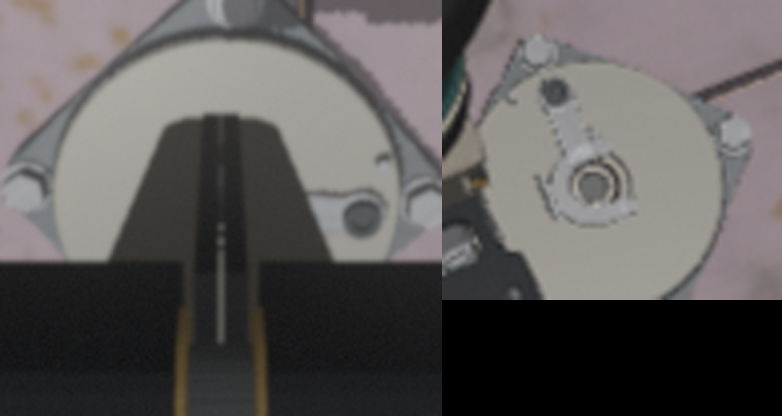

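```bash
python3 -c "
from station import workorder
print(workorder.hand_in())"
```

```text
the job is handed in; nothing more can be done
None
```

The bearing is in its seat and the keeper is swung shut over it. I handed the job in at about 23 s, with the arm clear and touching nothing.

- **Bearing:** I pushed it across the face with the fingertips, without gripping or lifting it. The first push left it tipped on the edge of the seat, with the wrist force reaching about 5 N. I backed off, lowered the fingertips to about 1 mm above the face and pushed again, and it dropped in. The wrist picture then showed it flat and centred in the seat.
- **Keeper:** I pushed the tab round its arc until it stopped moving, with the wrist force at the stop at about 10 N. The last top picture shows the fork centred round the bearing.
- **Spanner, offcut and tin:** the robot never went near them. The last network positions agree with the first within about 1 cm, which is the networks' own scatter.
- **Disagreements:**
  - The networks' seat and pivot positions were off, so I used points picked from the pictures.
  - The top and wrist cameras differed by about 4 mm. I went by the wrist camera.
  - In the last wrist picture the fingers hide the bearing, so the final check of the fork rests on the top picture alone.

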